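# Prop and weight a handle blank for its glue-up

### The arm

A 6-joint arm with a two-finger parallel gripper is mounted at the origin on the work surface. World frame = base frame: x ahead of the robot, y to its left, z up, the work surface at z = 0. Lengths are in m, angles in rad, forces in N, time in s.
With the tool pointing down it reaches from about 0.35 to 0.85 m from the base axis. Payload 8.1 kg.
Tool frame: the origin (TCP) lies on the mounting face of the last link; the fingertips stand 186 mm ahead of it and the grasp point (between the pads) lies 167 mm ahead of it (robot.finger_overhang is the distance from the TCP to the fingertips, in m); z points along the fingers, y is the line along which they close (so a half turn about z gives the same grasp; the last joint's range is limited). The gripper opens to 93 mm and grips with 3 to 60 N. Pads are 15 mm wide; open, the fingers measure 128 mm over their backs; the gripper's body (75 mm by 188 mm) begins 65 mm behind the grasp point.
Start: joints at [-0.085, 0.13, 1.488, -0, 1.523, -0.085], TCP at [0.6, 0, 0.405] pointing down, gripper open.
Joint ranges: [-2.96, 2.96], [-0.89, 2.26], [0.02, 2.5], [-1.34, 4.48], [0, 2.73], [-2.66, 2.66]. Speed limits (rad/s): [2.39, 2.39, 2.79, 3.14, 3.14, 3.14].

### API

Orientations are given as a rotation vector (axis times angle).
In Python, from plant import readout, read_camera, get_calibration, job, robot gives the robot as it stands.
- The arm moves only by the shell command python3 -m handwheel 'ROWS' [FORCE]. ROWS is JSON, a list of rows, each a list of 5 numbers: the shift along the world's x, y, z in cm, then the turn about the world's z in rad, then the closure, from 0 (fully open) to 1 (shut). In form: [[tx, ty, tz, spin, gripper], ...]. A call has 1 to 10 rows; each row shifts and turns the commanded pose from where the row before left it; what a row does not reach is not made up. A row lasts 1/8 s, in which the tool goes at most 62.5 mm and 10.7 degrees, less where a joint would pass 70% of its speed; a pose out of reach is approached as far as the arm can. A call is refused whole if a number of a shift passes 6.25 or a number of a turn 0.188, either way. A call with a gripper value outside its range is refused whole. The fingers move at their own pace and stop on an object; FORCE is the grip in N (left out, the last holds). Time passes only in rows, so rows that do not move let the fingers close. It gives the time, the measured TCP pose, the force, the opening and the grip force at its end, in the units of the state.
- readout.read_state(): the state, without advancing time (a new reading comes with each control period).
- read_camera(name): name is "scene" or "side" or "wrist"; returns the picture (420x560x3 uint8, red, green, blue); there is no depth.
- get_calibration(name): a dict with "fovy" (degrees; the focal length in pixels is half the picture's height over the tangent of half this angle, whatever the lens; pixels are square), "cx", "cy" (the principal point, pixels), "dist_coeffs" ([k1, k2, p1, p2, k3] as OpenCV has them; the pictures are not rectified), "pose" (4x4, takes a point from camera to world coordinates). Camera axes: x right, y down, z forward; pixel columns grow to the right and rows downward; lengths in m; the calibration is good to about 2 mm. A picture is of the moment at which its call begins: read the wrist's pose just before it. get_calibration takes no time and is no camera call; for the wrist camera it gives the pose at the moment of the call.
- job.close_job(): hands the job in; it is judged then, once.
The state is a dict: "t": time; "q": joint angles; "dq": joint speeds; "joint_torque": joint torques, N m; "tool_pos": TCP position; "orientation": TCP orientation; "force": force on the tool from outside, world axes, zero at the start; "wrist_torque": the same for the moment, N m; "opening": finger opening in m; "gripper_force": force on a finger pad.
Only numpy, scipy, OpenCV 4.12 (cv2) and the standard library are available. Lean on these libraries where they do the work, as an engineer would, in place of code of your own. Each camera call takes 0.05 s, during which the arm holds its last target. There are 200 camera calls.

### The job

Set the dark wooden handle blank up for gluing on the steel plate: stand the red cradle in the middle of the red pad and the blue cradle in the middle of the blue pad, both slots running along the plate's length, and stand the little screw jack on the white cross midway between them. Then lay the blank in both slots over the jack, its brass end at the red cradle and sticking out equally at both ends, and finally set the brass weight upright on the blank right above the jack. Leave the glue jar and the tin where they stand.

Things in the scene. Friction and masses are not known exactly. Their poses are not given: they have to be found in the camera images.
- plate: Dark steel setting-up plate fixed to the bench, 210 (x) by 96 (y) by 8 thick, with a white cross 34 across painted at its centre. Its long axis x lies roughly across in front of the robot, turned by up to about 26 degrees. Origin: centre of its underside, on the bench; top 8 higher.
- red_pad: Red pad: thin painted square 54 by 66, 3 thick, fixed on the plate 70 from the plate's centre along the plate's long (x) axis, on one side or the other (the two pads change sides). Same axes as the plate. Origin: centre of its underside; its top is 3 higher (11 above the bench).
- blue_pad: Blue pad: thin painted square 54 by 66, 3 thick, fixed on the plate 70 from the plate's centre along the plate's long (x) axis, on one side or the other (the two pads change sides). Same axes as the plate. Origin: centre of its underside; its top is 3 higher (11 above the bench).
- red_cradle: Red cradle: painted block 40 (its x) by 52 (its y) by 50 high, with an open slot along its x through the top, 32 wide and 14 deep, so the wood-lined slot floor is 36 above the underside and each side wall is 10 thick; grip it across its 52 mm width (y). Same either way round. Loose, 0.3 kg. Origin: centre of the underside, z up.
- blue_cradle: Blue cradle: painted block 40 (its x) by 52 (its y) by 50 high, with an open slot along its x through the top, 32 wide and 14 deep, so the wood-lined slot floor is 36 above the underside and each side wall is 10 thick; grip it across its 52 mm width (y). Same either way round. Loose, 0.3 kg. Origin: centre of the underside, z up.
- jack: Small screw jack, upright: steel cylinder 32 in diameter to a height of 26, then a black head 20 in diameter up to 38. Loose, 0.16 kg. On the plate its head ends 1 mm below the slot floors of the cradles on their pads. Origin: centre of the underside, z up.
- blank: Handle blank: straight dark wooden bar 200 (x) by 24 (y) by 16 high; the last 18 mm at its +x end are brass. Loose, about 0.13 kg. It lies flat on the bench, and drops into the slots with 4 mm to spare each side. Origin: centre of the underside, at mid length; z up.
- weight: Brass weight with a knob: disc 46 in diameter and 24 high, neck 14 in diameter, then a knob 22 in diameter from 32 to 50 above the underside, to be gripped by. Loose, about 0.35 kg. Origin: centre of the underside, z up.
- glue_jar: Amber glass glue jar with a white cap, 48 in diameter, 62 high, loose. A bystander, to be left where it stands. Origin: centre of the underside.
- tin: Open bare-metal tin, 66 in diameter at the rim, 70 high, loose. A bystander, to be left where it stands. Origin: centre of the underside.

How it is judged:
On the way, in this order (a step that is already met when the one before it is completed fails the run):
1. both cradles stand on the pads of their own colour with the slots along the plate, and the jack stands on the white cross (horizontal distance between red_cradle and red_pad below 0.012 m and angle between the x axis of each of red_cradle, blue_cradle and the x axis of plate, either way round below 0.17 rad and angle between each of red_cradle, blue_cradle, jack's own z axis and vertical below 0.06 rad and z of red_cradle in the frame of red_pad between 0 and 0.006 m and linear speed of each of red_cradle, blue_cradle, jack below 0.02 m/s and angular speed of each of red_cradle, blue_cradle, jack below 0.2 rad/s and horizontal distance between blue_cradle and blue_pad below 0.012 m and z of blue_cradle in the frame of blue_pad between 0 and 0.006 m and horizontal distance between jack and plate below 0.012 m and z of jack in the frame of plate between 0.004 and 0.012 m), for 0.2 s.
2. the blank lies in both slots, brass end at the red cradle (z of blank in the frame of plate between 0.043 and 0.051 m and angle between blank's own z axis and vertical below 0.06 rad and x of red_pad in the frame of blank between 0.055 and 0.085 m and x of blue_pad in the frame of blank between -0.085 and -0.055 m and y of red_pad in the frame of blank between -0.02 and 0.02 m and y of blue_pad in the frame of blank between -0.02 and 0.02 m and linear speed of blank below 0.02 m/s and angular speed of blank below 0.2 rad/s), for 0.2 s.
3. the weight stands on the blank above the jack (horizontal distance between weight and jack below 0.014 m and angle between weight's own z axis and vertical below 0.06 rad and z of weight in the frame of blank between 0.012 and 0.02 m and linear speed of weight below 0.02 m/s and angular speed of weight below 0.2 rad/s), for 0.2 s.
At the end, for the whole second after the job is handed in: Cradles upright on their own pads (12 mm off centre, 10 degrees off the plate's length); jack within 12 mm of the cross; blank level in both slots, brass end at red, within 15 mm of centred; weight upright on the blank, within 14 mm of over the jack; all released and at rest (all of step 1 and all of step 2 and all of step 3); the robot touches nothing.
It fails at once if the glue jar is pushed more than 20 mm or tipped (distance of glue_jar from where it was at the start of the episode above 0.02 m or angle between glue_jar's own z axis and vertical above 0.4 rad).
It fails at once if the tin is pushed more than 20 mm or tipped (distance of tin from where it was at the start of the episode above 0.02 m or angle between tin's own z axis and vertical above 0.4 rad).
It also fails if it takes over 120 s, if anything falls off the work surface, if the arm or the gripper's body presses on something with over 40 N, if the wrist force passes 120 N, or if a joint passes its speed limit or range.

## Working session

There is one attempt and no reset: what is moved stays moved. The work goes in short steps, Python scripts to look and compute and a shell command to move; the robot and the scene stay as the last step left them, time stands still between calls to the robot, and variables do not carry over. Pictures are saved under pics/ and viewed, at most 17 in all, crops included, and the job is handed in when it is done.

```bash
ls; mkdir -p pics; cat > h.py <<'E'
import numpy as np, cv2
from plant import readout, read_camera, get_calibration
def snap(n,f):
    c=get_calibration(n); im=read_camera(n); cv2.imwrite(f'pics/{f}.png',im[:,:,::-1]); np.save(f'pics/{f}.npy',c,allow_pickle=True); return im,c
def load(f): return cv2.imread(f'pics/{f}.png')[:,:,::-1], np.load(f'pics/{f}.npy',allow_pickle=True).item()
def rays(c,px):
    f=210/np.tan(np.radians(c['fovy'])/2); K=np.array([[f,0,c['cx']],[0,f,c['cy']],[0,0,1]])
    u=cv2.undistortPoints(np.float64(px).reshape(-1,1,2),K,np.float64(c['dist_coeffs'])).reshape(-1,2)
    P=np.array(c['pose']); return P[:3,3], np.c_[u,np.ones(len(u))]@P[:3,:3].T
def onz(c,px,z):
    o,d=rays(c,px); return o+d*((z-o[2])/d[:,2])[:,None]
def tri(c1,p1,c2,p2):
    o,d=rays(c1,[p1]);q,e=rays(c2,[p2]);d=d[0];e=e[0]
    s=np.linalg.lstsq(np.c_[d,-e],q-o,rcond=None)[0]; a=o+s[0]*d;b=q+s[1]*e
    return (a+b)/2,np.linalg.norm(a-b)
E
python3 - <<'E'
from h import *
for n in ['scene','side','wrist']:
    im,c=snap(n,n+'0'); print(n,c['fovy'],c['dist_coeffs'],np.round(c['pose'],3).tolist())
s=readout.read_state(); print(s['t'],s['tool_pos'],s['orientation'],s['opening'])
E
```

```text
pics
scene 46.165821901684836 [0.00427526 0.         0.         0.         0.        ] [[0.702, 0.593, -0.394, 0.966], [0.712, -0.585, 0.387, -0.433], [-0.001, -0.552, -0.834, 0.933], [0.0, 0.0, 0.0, 1.0]]
side 54.06389592622556 [-0.07227262  0.          0.          0.          0.        ] [[-1.0, -0.0, 0.005, 0.526], [-0.004, 0.66, -0.752, 0.707], [-0.003, -0.752, -0.66, 0.674], [0.0, 0.0, 0.0, 1.0]]
wrist 66.89161637227866 [-0.06170501  0.          0.          0.          0.        ] [[1.0, 0.0, -0.0, 0.6], [0.0, -0.959, -0.283, 0.079], [-0.0, 0.283, -0.959, 0.384], [0.0, 0.0, 0.0, 1.0]]
0.15 [5.99844242e-01 5.51158716e-05 4.03971623e-01] [-2.22071876e+00 -2.22071525e+00  1.33518293e-03] 0.09316569649698969
```

View pics/scene0.png

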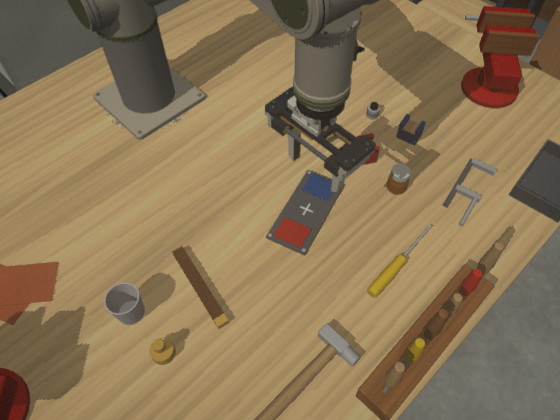

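View pics/side0.png

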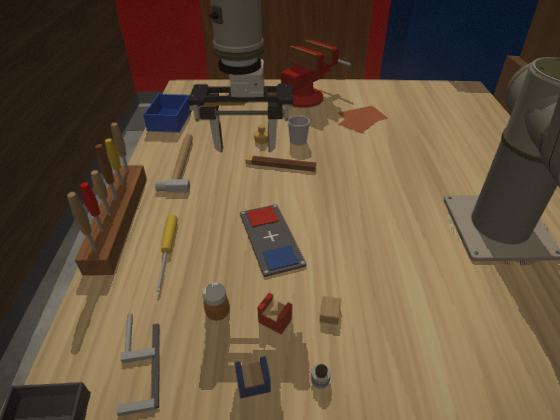

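View pics/wrist0.png

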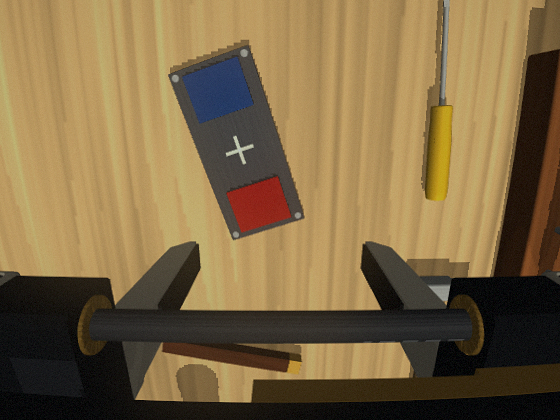

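Scene: plate near centre with blue pad (scene 319,187; side 281,258), red pad (293,233; 263,216) and cross (306,209; 271,236). Side view: red cradle (275,312), blue cradle (253,375), jack (320,375), glue jar (215,300), a loose wooden cube (330,308); blank (282,163), weight (262,135), tin (299,130).

```bash
python3 - <<'E'
from h import *
im,c=load('side0'); sc,d=load('scene0')
for n,p,z in [('redcr',(275,312),.03),('bluecr',(253,375),.03),('jack',(320,370),.038),('jar',(214,292),.062),('cube',(330,300),.03),('cross',(271,236),.008),('weight',(262,129),.05),('tin',(299,122),.07),('blankA',(248,161),.016),('blankB',(315,166),.016)]:
    print(n,onz(c,[p],z).round(3))
for n,p,z in [('cross',(306,209),.008),('blankbrass',(222,322),.016),('blankdark',(179,250),.016),('jack',(373,105),.038),('knob',(159,344),.05),('tin',(124,295),.07)]:
    print('S',n,onz(d,[p],z).round(3))
E
```

```text
redcr [[0.538 0.261 0.03 ]]
bluecr [[0.572 0.384 0.03 ]]
jack [[0.463 0.38  0.038]]
jar [[0.65  0.24  0.062]]
cube [[0.433 0.234 0.03 ]]
cross [[0.55  0.039 0.008]]
weight [[ 0.583 -0.367  0.05 ]]
tin [[ 0.474 -0.373  0.07 ]]
blankA [[ 0.62  -0.25   0.016]]
blankB [[ 0.433 -0.226  0.016]]
S cross [[0.55  0.035 0.008]]
S blankbrass [[ 0.624 -0.276  0.016]]
S blankdark [[ 0.437 -0.237  0.016]]
S jack [[0.46  0.371 0.038]]
S knob [[ 0.588 -0.391  0.05 ]]
S tin [[ 0.473 -0.382  0.07 ]]
```

```bash
python3 -m handwheel '[[-1,5,0,0,0],[-1,5,0,0,0],[-1,5,0,0,0],[-1,5,0,0,0],[-1,5,0,0,0],[0,0,0,0,0],[0,0,0,0,0]]'; python3 -c "
from h import *
snap('wrist','w1');print(readout.read_state()['tool_pos'])"; python3 -m handwheel '[[-2.5,1,0,0,0],[-2.5,1,0,0,0],[-2.5,1,0,0,0],[0,0,0,0,0],[0,0,0,0,0]]'; python3 -c "
from h import *
snap('wrist','w2')
a,_=load('w1');b,_=load('w2')
cv2.imwrite('pics/w12.png',np.vstack([a[:300],b[:300]])[:,:,::-1])"
```

```text
t: 1.02
tool_pos: [0.55, 0.2499, 0.4044]
orientation: [2.221, 2.222, -0.001]
force: [0.3, -0.8, 1.2]
opening: 0.0928
gripper_force: 0.0
[0.55018676 0.24924792 0.40443001]
t: 1.7
tool_pos: [0.4757, 0.279, 0.4049]
orientation: [2.222, 2.22, 0.001]
force: [-0.2, 0.4, -0.2]
opening: 0.0932
gripper_force: 0.0
```

View pics/w12.png

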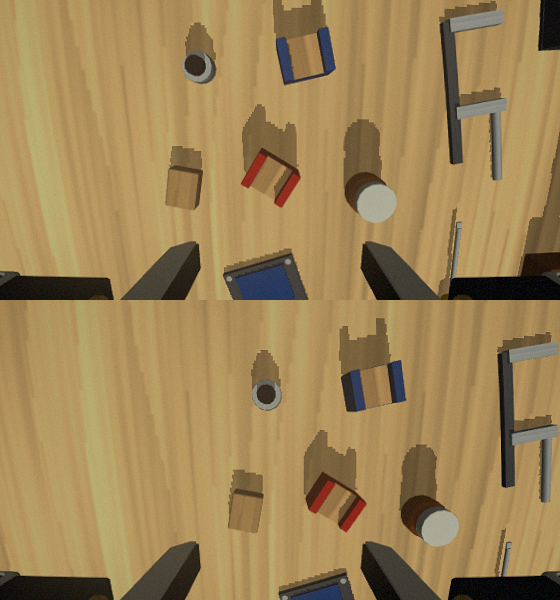

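Both views show blue cradle (w1 306,56; w2 374,86), red cradle (270,178; 336,202), jack head (195,65; 266,93), wooden cube, jar (373,200; 437,227).

```bash
cat >> h.py <<'E'
def comps(m,amin=60):
    n,l,s,ce=cv2.connectedComponentsWithStats(m.astype(np.uint8)); return [(l==i) for i in range(1,n) if s[i,4]>amin]
def hsv(im): 
    h=cv2.cvtColor(im,cv2.COLOR_RGB2HSV).astype(int); return h[...,0],h[...,1],h[...,2]
def rect(c,mask,z):
    ys,xs=np.nonzero(mask); cn=max(cv2.findContours(mask.astype(np.uint8),cv2.RETR_EXTERNAL,cv2.CHAIN_APPROX_NONE)[0],key=len) if 0 else np.c_[xs,ys]
    P=onz(c,cn,z)[:,:2]; r=cv2.minAreaRect((P*1000).astype(np.float32)); b=cv2.boxPoints(r)
    return np.round(r[0],1),np.round(r[1],1),round(r[2],1)
E
python3 - <<'E'
from h import *
for f in ['w1','w2']:
    im,c=load(f); H,S,V=hsv(im)
    roi=np.zeros(H.shape,bool); roi[:235]=1
    red=((H<6)|(H>172))&(S>170)&roi; blue=(H>100)&(H<130)&(S>100)&roi
    for nm,m in [('red',red),('blue',blue)]:
        ch=V[m]; print(f,nm,m.sum(),np.histogram(ch,bins=range(0,260,15))[0])
        for t in ([120,135,150] if nm=='red' else [55,70,80,95]):
            mm=cv2.morphologyEx((m&(V>t)).astype(np.uint8),cv2.MORPH_OPEN,np.ones((2,2)))>0
            if mm.sum()>50: print(t,mm.sum(),rect(c,mm,.05))
E
```

```text
w1 red 589 [  0   0   0   0   0   0   4  13  25 478  69   0   0   0   0   0   0]
120 567 (array([541. , 257.2]), array([38.4, 50.7]), 58.7)
135 542 (array([541.1, 257. ]), array([38.2, 50.4]), 58.7)
w1 blue 741 [  3   0   0   0   3  52 683   0   0   0   0   0   0   0   0   0   0]
55 733 (array([576.3, 382.9]), array([50.9, 38.7]), 12.8)
70 733 (array([576.3, 382.9]), array([50.9, 38.7]), 12.8)
80 729 (array([576.4, 382.9]), array([50.7, 38.7]), 12.8)
w2 red 543 [  0   0   0   0   0   2   7  24  26 482   2   0   0   0   0   0   0]
120 504 (array([541. , 257.3]), array([38.3, 50.4]), 58.5)
135 476 (array([541. , 257.1]), array([38. , 50.1]), 58.5)
w2 blue 711 [ 19   6   0   1  11 187 487   0   0   0   0   0   0   0   0   0   0]
55 683 (array([576. , 383.4]), array([50.8, 38.8]), 12.5)
70 681 (array([576. , 383.3]), array([50.8, 38.6]), 12.5)
80 661 (array([576.1, 383.2]), array([50.6, 38.4]), 12.5)
```

```bash
python3 - <<'E'
from h import *
def cen(m): ys,xs=np.nonzero(m); return np.array([xs.mean(),ys.mean()])
def cmask(im,col):
    H,S,V=hsv(im); return (((H<6)|(H>172))&(S>170)&(V>120)) if col=='r' else ((H>100)&(H<130)&(S>100)&(V>55))
i1,c1=load('w1');i2,c2=load('w2');w,cw=load('wrist0')
for col in 'rb':
    q=[]
    for im in (i1,i2):
        m=cmask(im,col); m[235:]=0; r=cv2.minAreaRect(np.argwhere(m)[:,::-1].astype(np.float32)); q.append(r[0])
    print(col,'cradle tri',tri(c1,q[0],c2,q[1]))
# jack head
q=[]
for im,(x,y) in ((i1,(195,65)),(i2,(266,94))):
    V=im.max(2).astype(int); m=np.zeros(V.shape,bool); m[y-14:y+15,x-14:x+15]=1
    m&=(V<62); k=max(comps(m,20),key=lambda a:a.sum()); q.append(cen(k)); cn=cv2.findContours(k.astype(np.uint8),0,1)[0][0]; print('jackpx',q[-1],k.sum(),cv2.fitEllipse(cn))
print('jack tri',tri(c1,q[0],c2,q[1]), onz(c1,[q[0]],.038),onz(c2,[q[1]],.038))
for im,(y,x) in ((i1,(65,195)),): print(im[y-14:y+15:2,x].max(1), im[y,x-14:x+15:2].max(1))
# pads
for col in 'rb':
    for f in ('wrist0','scene0','side0'):
        im,c=load(f); m=cmask(im,col) if f=='wrist0' else cmask(im,col)
        box={'wrist0':(20,240,160,310),'scene0':(160,260,260,350),'side0':(195,280,235,310)}[f]
        r=np.zeros(m.shape,bool); r[box[0]:box[1],box[2]:box[3]]=1; m&=r
        k=max(comps(m),key=lambda a:a.sum()); print(col,f,rect(c,k,.011),cen(k))
H,S,V=hsv(w); m=(S<70)&(V>150); m[:120]=0;m[180:]=0;m[:,:215]=0;m[:,265:]=0
print('cross',cen(m),onz(cw,[cen(m)],.008))
E
```

```text
r cradle tri (array([0.54002743, 0.25824054, 0.04869538]), np.float64(0.0001704204455064769))
b cradle tri (array([0.57559988, 0.38461104, 0.04783123]), np.float64(0.00042590891047354434))
jackpx [194.73667712  64.71159875] 319 ((194.72958374023438, 64.69959259033203), (17.881433486938477, 20.840452194213867), 131.34088134765625)
jackpx [265.61851852  93.87407407] 270 ((265.61419677734375, 93.87977600097656), (17.147802352905273, 18.257322311401367), 168.65972900390625)
jack tri (array([0.46176429, 0.37702942, 0.03072167]), np.float64(0.00014964447386315398)) [[0.46361823 0.37609908 0.038     ]] [[0.46204025 0.37656426 0.038     ]]
[104 104  53  55  48  54  55  52  50  53  52  52  62 150 148] [162 152  47  53  53  52  52  52  45  50  58  43  79 144 151]
r wrist0 (array([574. , -29.6]), array([65.4, 53.4]), 18.0) [258.84255511 204.33918129]
r scene0 (array([572. , -31.4]), array([63.1, 51.7]), 18.2) [292.02426343 231.98786828]
r side0 (array([572.5, -27.5]), array([63.1, 51.8]), 18.2) [261.94270833 215.67708333]
b wrist0 (array([530.4, 103.1]), array([65.4, 53.5]), 18.2) [217.77239959  89.84963955]
b scene0 (array([528.3, 101.1]), array([62.7, 51.4]), 18.2) [318.75706215 186.4519774 ]
b side0 (array([529.1, 105.3]), array([63.6, 52.3]), 18.2) [279.77777778 256.96610169]
cross [239.03636364 149.52727273] [[0.55185668 0.0369664  0.008     ]]
```

```bash
python3 -m handwheel '[[1.65,-0.55,-3.5,-0.1365,0],[1.65,-0.55,-4,-0.1365,0],[1.65,-0.55,-4,-0.1365,0],[1.65,-0.55,-3,-0.1365,0],[0,0,0,0,0],[0,0,0,0,0]]'; python3 -c "
from h import *
from scipy.spatial.transform import Rotation as R
s=readout.read_state();print(s['tool_pos'],np.degrees(np.arctan2(*R.from_rotvec(s['orientation']).as_matrix()[[1,0],1])),s['q'])
im,c=snap('wrist','w3')"
```

```text
t: 2.5
tool_pos: [0.5415, 0.2579, 0.2607]
orientation: [-2.737, -1.543, -0.001]
force: [0.8, -0.5, 0.6]
opening: 0.093
gripper_force: 0.0
[0.54150752 0.25785777 0.26071215] -31.174935620534544 [3.58897467e-01 2.40426943e-01 1.63453524e+00 1.53398672e-04
 1.26590770e+00 9.02956632e-01]
```

View pics/w3.png

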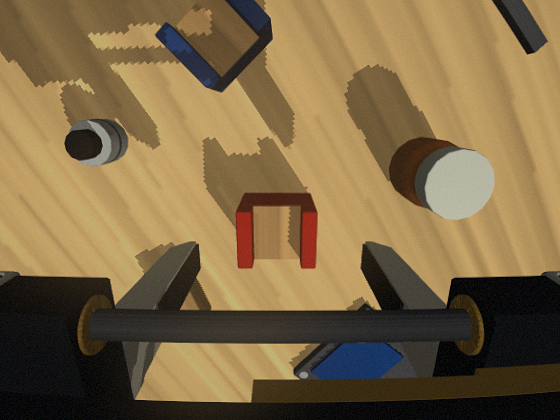

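The wrist view shows the red cradle (277,230) square and centred between the fingers (centre ≈281); the jar is clear at right.

```bash
python3 -m handwheel '[[0,0,-3.3,0,0],[0,0,-3.3,0,0],[0,0,0,0,0],[0,0,0,0,1],[0,0,0,0,1],[0,0,0,0,1],[0,0,0,0,1]]' 25
```

```text
t: 3.42
tool_pos: [0.5412, 0.2581, 0.1944]
orientation: [2.738, 1.54, 0.002]
force: [0.1, -0.3, -0.6]
opening: 0.0577
gripper_force: 0.0
```

```bash
python3 -m handwheel '[[0,0,0,0,1],[0,0,0,0,1],[0,0,5,0,1],[0,0,4,0,1],[0.5,-4.7,0,0.144,1],[0.5,-4.8,0,0.144,1],[0.5,-4.8,0,0.144,1],[0.5,-4.8,0,0.144,1],[0.6,-4.8,0,0.144,1],[0.6,-4.8,0,0.144,1]]'; python3 -m handwheel '[[0,0,0,0,1],[0,0,0,0,1],[0,0,0,0,1]]';python3 -c "
from h import *
im,c=snap('wrist','w4')"
```

```text
t: 4.68
tool_pos: [0.5726, -0.0306, 0.2829]
orientation: [-1.835, -2.549, 0.001]
force: [1.4, 0.8, -3.7]
opening: 0.0519
gripper_force: 25.0
t: 5.05
tool_pos: [0.5728, -0.0278, 0.2833]
orientation: [-1.841, -2.545, 0.0]
force: [-0.2, -0.9, -2.9]
opening: 0.0516
gripper_force: 25.0
```

View pics/w4.png

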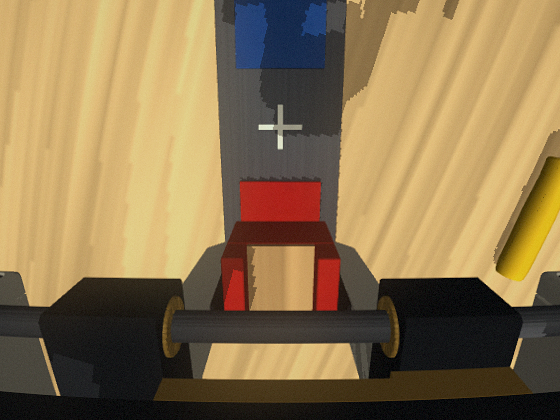

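The cradle hangs square over the red pad, in line with the cross (280,127) and plate; now lowering.

```bash
python3 -m handwheel '[[0.05,-0.1,-4,0,1],[0,0,-2.5,0,1],[0,0,-0.7,0,1],[0,0,-0.5,0,1],[0,0,0,0,1],[0,0,0,0,1]]'; python3 -m handwheel '[[0,0,-0.1,0,1],[0,0,0,0,1],[0,0,0,0,0.3],[0,0,0,0,0.3],[0,0,0,0,0],[0,0,0,0,0],[0,0,4,0,0],[0,0,4,0,0],[0,0,4,0,0]]'
```

```text
t: 5.85
tool_pos: [0.5741, -0.03, 0.2079]
orientation: [1.841, 2.544, 0.001]
force: [-0.3, 0.0, -2.7]
opening: 0.0519
gripper_force: 25.0
t: 6.98
tool_pos: [0.5734, -0.03, 0.3269]
orientation: [-1.842, -2.545, 0.0]
force: [0.8, -0.4, 0.6]
opening: 0.0931
gripper_force: 0.0
```

```bash
python3 -m handwheel '[[0.04,5.9,0,-0.016,0],[0.04,5.9,0,-0.016,0],[0.04,5.9,0,-0.016,0],[0.04,5.9,0,-0.016,0],[0.04,5.9,0,-0.016,0],[0.04,5.9,0,-0.016,0],[0.04,5.9,-2,0,0],[0,0,-4.7,0,0],[0,0,0,0,0],[0,0,0,0,0]]'; python3 -c "
from h import *
im,c=snap('wrist','w5')"
```

```text
t: 8.22
tool_pos: [0.5767, 0.3825, 0.2599]
orientation: [1.962, 2.453, 0.0]
force: [1.3, 1.1, 1.1]
opening: 0.0931
gripper_force: 0.0
```

View pics/w5.png

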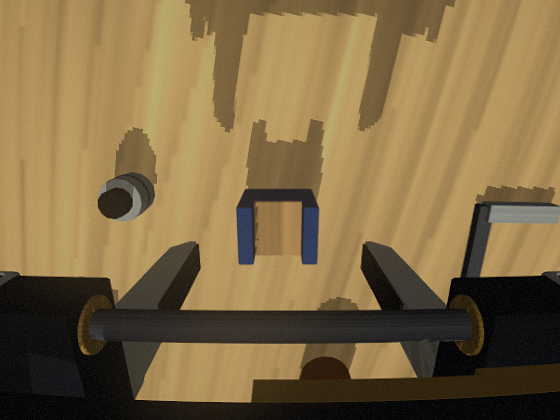

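Blue cradle (278,228) square between the fingers; jack at (120,198) clear of the left finger.

```bash
python3 -m handwheel '[[0,0,-3.3,0,0],[0,0,-3.3,0,0],[0,0,0,0,1],[0,0,0,0,1],[0,0,0,0,1],[0,0,0,0,1],[0,0,0,0,1],[0,0,0,0,1],[0,0,0,0,1]]' 25; python3 -m handwheel '[[0,0,5,0,1],[0,0,5,0,1],[-0.9,-5.6,0,0.02,1],[-0.95,-5.6,0,0.02,1],[-0.95,-5.6,0,0.02,1],[-0.95,-5.6,0,0.02,1],[-0.95,-5.5,0,0.016,1],[0,0,0,0,1],[0,0,0,0,1],[0,0,0,0,1]]'
```

```text
t: 9.4
tool_pos: [0.5765, 0.3832, 0.1938]
orientation: [1.961, 2.454, 0.001]
force: [-1.6, -1.8, 6.0]
opening: 0.0516
gripper_force: 25.0
t: 10.65
tool_pos: [0.5294, 0.105, 0.2926]
orientation: [-1.84, -2.546, -0.0]
force: [-0.3, 0.2, -2.2]
opening: 0.052
gripper_force: 25.0
```

```bash
python3 -m handwheel '[[0,-0.15,-5,0,1],[0,0,-2.5,0,1],[0,0,-0.7,0,1],[0,0,-0.4,0,1],[0,0,0,0,1],[0,0,0,0,1]]'; python3 -m handwheel '[[0,0,-0.05,0,1],[0,0,0,0,1],[0,0,0,0,0.3],[0,0,0,0,0.3],[0,0,0,0,0],[0,0,0,0,0],[0,0,4,0,0],[0,0,4,0,0],[0,0,4,0,0]]'
```

```text
t: 11.4
tool_pos: [0.5299, 0.1027, 0.208]
orientation: [1.841, 2.544, 0.002]
force: [0.9, 0.3, -3.5]
opening: 0.0521
gripper_force: 25.0
t: 12.52
tool_pos: [0.5291, 0.1025, 0.3274]
orientation: [-1.842, -2.545, 0.0]
force: [1.0, 0.9, -0.3]
opening: 0.0934
gripper_force: 0.0
```

```bash
python3 -m handwheel '[[-1.3,5.4,0,0,0],[-1.3,5.5,0,0,0],[-1.35,5.5,0,0,0],[-1.35,5.5,0,0,0],[-1.35,5.5,-3,0,0],[0,0,-4,0,0],[0,0,0,0,0],[0,0,0,0,0]]'; python3 - <<'E'
from h import *
im,c=snap('wrist','w6'); V=im.max(2).astype(int); V[240:]=255;V[:100]=255;V[:,:200]=255;V[:,360:]=255
m=V<62; k=max(comps(m,20),key=lambda a:a.sum()); q=np.argwhere(k).mean(0)[::-1]; print(q,k.sum(),onz(c,[q],.038),readout.read_state()['tool_pos'])
i1,c1=load('w1'); print(tri(c1,(194.7,64.7),c,q))
E
```

```text
t: 13.52
tool_pos: [0.4637, 0.3749, 0.2582]
orientation: [1.842, 2.544, 0.001]
force: [-0.3, -0.4, 0.2]
opening: 0.0931
gripper_force: 0.0
[277.34932534 226.45427286] 667 [[0.46113988 0.37943798 0.038     ]] [0.46413116 0.37495936 0.25905289]
(array([0.46187032, 0.3770469 , 0.03118819]), np.float64(6.372666281987241e-07))
```

View pics/w6.png

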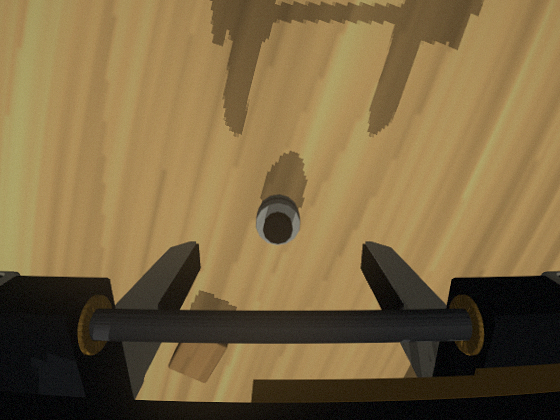

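Jack head at (277,226), between the fingers; triangulated to (0.462,0.377).

```bash
python3 -m handwheel '[[-0.2,0.2,-3.5,0,0],[0,0,-3.5,0,0],[0,0,0,0,1],[0,0,0,0,1],[0,0,0,0,1],[0,0,0,0,1],[0,0,0,0,1],[0,0,0,0,1],[0,0,0,0,1],[0,0,0,0,1]]' 20;python3 -m handwheel '[[0,0,0,0,1],[0,0,0,0,1]]'
```

```text
t: 14.82
tool_pos: [0.4611, 0.3772, 0.1869]
orientation: [-1.842, -2.545, 0.0]
force: [-0.0, 0.1, 0.4]
opening: 0.0315
gripper_force: 20.0
t: 15.08
tool_pos: [0.4611, 0.3772, 0.1869]
orientation: [-1.842, -2.545, 0.0]
force: [-1.1, 0.2, 0.5]
opening: 0.0314
gripper_force: 20.0
```

```bash
python3 -m handwheel '[[0,0,5,0,1],[0,0,5,0,1],[1.3,-4.9,2,0,1],[1.3,-4.9,0,0,1],[1.3,-4.9,0,0,1],[1.3,-4.9,0,0,1],[1.3,-4.8,0,0,1],[1.3,-4.8,0,0,1],[1.3,-4.8,0,0,1],[0,0,0,0,1]]';python3 -m handwheel '[[0,0,0,0,1],[0,0,0,0,1],[0,0,0,0,1]]'
python3 - <<'E'
from h import *
for n in ['scene','side','wrist']: snap(n,n+'1')
im,c=load('scene1'); s=cv2.resize(im[140:280,230:370],None,fx=2.8,fy=2.8); w,_=load('wrist1')
w=cv2.resize(w,(523,392)); cv2.imwrite('pics/m1.png',np.hstack([s[:392,:277],w])[:,:,::-1])
print(readout.read_state()['tool_pos'])
E
```

```text
t: 16.32
tool_pos: [0.5526, 0.034, 0.3068]
orientation: [1.847, 2.541, -0.001]
force: [-0.3, 0.7, -1.0]
opening: 0.0314
gripper_force: 20.0
t: 16.7
tool_pos: [0.5519, 0.0383, 0.3069]
orientation: [-1.839, -2.547, 0.0]
force: [0.4, -0.3, -1.5]
opening: 0.0319
gripper_force: 20.0
[0.55205149 0.03780848 0.30700953]
```

View pics/m1.png

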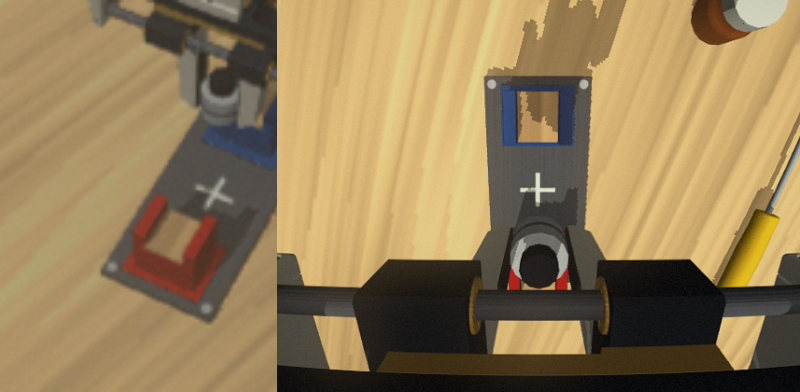

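Both cradles stand centred on their pads in line with the plate; the jack hangs above the cross line. Lowering it.

```bash
python3 -m handwheel '[[0,-0.08,-5,0,1],[0,0,-4,0,1],[0,0,-1.2,0,1],[0,0,-0.6,0,1],[0,0,-0.2,0,1],[0,0,0,0,1],[0,0,0,0,1]]'; python3 -m handwheel '[[0,0,-0.05,0,1],[0,0,0,0,1],[0,0,0,0,0.6],[0,0,0,0,0.3],[0,0,0,0,0],[0,0,0,0,0],[0,0,4,0,0],[0,0,5,0,0],[0,0,5,0,0]]'
```

```text
t: 17.73
tool_pos: [0.5527, 0.0364, 0.1981]
orientation: [1.841, 2.544, 0.002]
force: [-0.4, 0.3, -1.6]
opening: 0.0314
gripper_force: 20.0
t: 18.85
tool_pos: [0.5519, 0.0363, 0.3377]
orientation: [-1.841, -2.545, 0.001]
force: [0.7, -0.3, -0.5]
opening: 0.091
gripper_force: 0.0
```

```bash
python3 -m handwheel '[[0,-5.5,1,0,0],[0,-5.5,1,0,0],[0,-5.5,1,0,0],[0,-5.5,1,0,0],[0,-5.5,1,0,0],[0,-5.5,1,0,0],[0,-5.5,0,0,0],[0,0,0,0,0],[0,0,0,0,0]]'; python3 -c "
from h import *
snap('wrist','w7')"; python3 -m handwheel '[[0,-4,0,0,0],[0,-4,0,0,0],[0,0,0,0,0],[0,0,0,0,0]]'; python3 -c "
from h import *
snap('wrist','w8')
a,_=load('w7');b,_=load('w8')
cv2.imwrite('pics/w78.png',np.vstack([a[:300],b[:300]])[:,:,::-1])"
```

```text
t: 19.98
tool_pos: [0.5521, -0.3485, 0.396]
orientation: [-1.842, -2.544, -0.001]
force: [-0.5, -0.1, -0.4]
opening: 0.0928
gripper_force: 0.0
t: 20.52
tool_pos: [0.5527, -0.4272, 0.3965]
orientation: [-1.84, -2.546, -0.001]
force: [0.0, -0.3, -0.2]
opening: 0.0931
gripper_force: 0.0
```

View pics/w78.png

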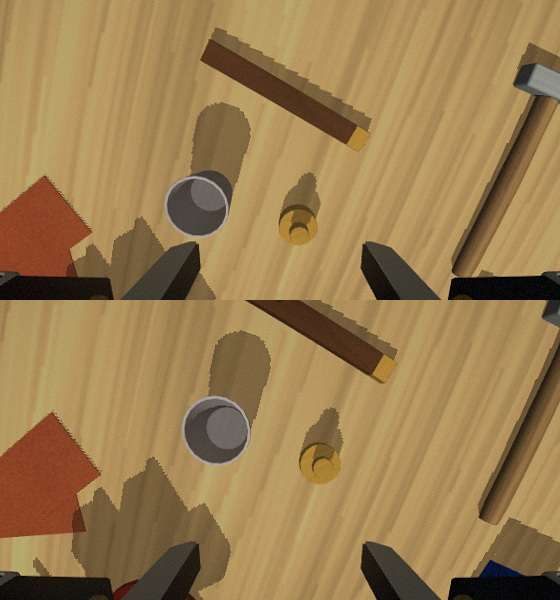

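w7: blank from dark end (208,52) to brass end (358,138), tin (197,207), weight knob (300,229); w8 (lower half): brass (384,68), weight knob (323,166), tin (216,130).

```bash
python3 - <<'E'
from h import *
i1,c1=load('w7');i2,c2=load('w8')
print(i1[88-12:88+16:2,283].tolist(), 'brass',i1[138,358].tolist(),i1[229,300].tolist(),i1[218,285].tolist(),i1[240,290].tolist())
H,S,V=hsv(i1)
m=(V<105)&(S>130); m[160:]=0; m[:,:190]=0;m[:,380:]=0
k=max(comps(m),key=lambda a:a.sum()); print(k.sum(),rect(c1,k,.016))
R=i1[...,0].astype(int);G=i1[...,1].astype(int);print(np.histogram(R[k],bins=range(30,110,8)))
for f,im,(x,y) in (('w7',i1,(300,229)),('w8',i2,(323,165)),):
    cv2.imwrite(f'pics/c_{f}.png',cv2.resize(im[y-40:y+40,x-40:x+40],None,fx=5,fy=5,interpolation=cv2.INTER_CUBIC)[:,:,::-1])
a=cv2.imread('pics/c_w7.png');b=cv2.imread('pics/c_w8.png');cv2.imwrite('pics/cw.png',np.hstack([a,b]))
E
```

```text
[[129, 105, 62], [133, 107, 68], [124, 97, 62], [74, 48, 27], [74, 45, 25], [77, 50, 29], [83, 52, 32], [78, 49, 28], [81, 49, 31], [79, 54, 31], [84, 55, 33], [77, 53, 31], [86, 53, 33], [85, 53, 32]] brass [176, 135, 55] [163, 124, 48] [178, 137, 58] [167, 128, 48]
3930 (array([ 521.8, -253.5]), array([ 24.5, 181.3]), 79.0)
(array([   0,    0,    0,    0,   15,  500, 2802,  556,   51]), array([ 30,  38,  46,  54,  62,  70,  78,  86,  94, 102]))
```

View pics/cw.png

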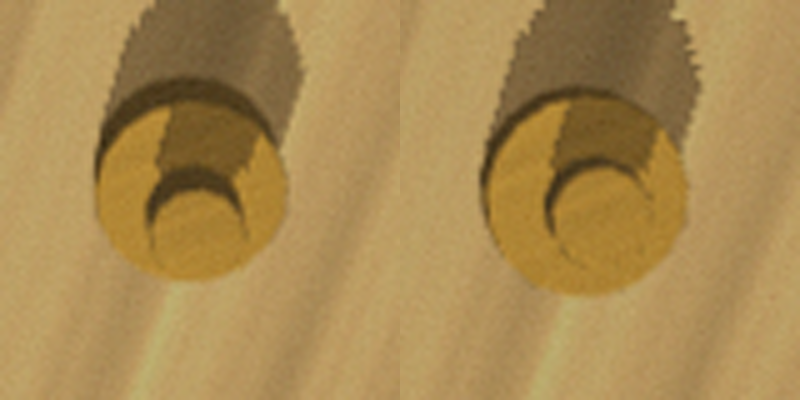

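The crops show the weight's knob tops at about (299.0,235.2) in w7 and (323.6,167.6) in w8.

```bash
python3 - <<'E'
from h import *
i1,c1=load('w7');i2,c2=load('w8')
print('knob',tri(c1,(299.,235.2),c2,(323.6,167.6)),onz(c1,[(299.,235.2)],.05),onz(c2,[(323.6,167.6)],.05))
q=[]
for im,c,(x,y) in ((i1,c1,(358,138)),(i2,c2,(384,68))):
    H,S,V=hsv(im); m=(S>155)&(V>145); r=np.zeros(m.shape,bool); r[y-16:y+17,x-16:x+17]=1; m&=r
    k=max(comps(m,20),key=lambda a:a.sum()); q.append(np.argwhere(k).mean(0)[::-1]); print(q[-1],k.sum(),rect(c,k,.016))
print('brass',tri(c1,q[0],c2,q[1]))
print(np.array([530.6,-255.2])+91*np.array([np.cos(np.radians(-11)),np.sin(np.radians(-11))]))
# side/scene check of tin
E
```

```text
knob (array([ 0.58858831, -0.39030977,  0.04977793]), np.float64(0.0004243104389086386)) [[ 0.58833146 -0.39021695  0.05      ]] [[ 0.58876304 -0.39028819  0.05      ]]
[358.01538462 138.75692308] 325 (array([ 619.6, -272.9]), array([23.4, 17.2]), 78.7)
[384.28571429  68.33241758] 364 (array([ 619.7, -273.2]), array([23.5, 17. ]), 78.7)
brass (array([ 0.62007485, -0.27278023,  0.01419943]), np.float64(2.0300471019816618e-05))
[ 619.92807369 -272.56361858]
```

```bash
python3 -m handwheel '[[-0.37,2.87,0,0.1765,0],[-0.37,2.87,0,0.1765,0],[-0.37,2.87,-1,0.1765,0],[-0.37,2.87,-2.5,0.1765,0],[-0.37,2.87,-3,0.1765,0],[-0.37,2.87,-3,0.1765,0],[0,0,0,0,0],[0,0,0,0,0]]'; python3 - <<'E'
from h import *
from scipy.spatial.transform import Rotation as R
s=readout.read_state();print(s['tool_pos'],np.degrees(np.arctan2(*R.from_rotvec(s['orientation']).as_matrix()[[1,0],1])))
im,c=snap('wrist','w9')
E
```

```text
t: 21.58
tool_pos: [0.5305, -0.2562, 0.303]
orientation: [0.306, 3.125, -0.002]
force: [0.5, 0.8, 0.5]
opening: 0.0931
gripper_force: 0.0
[ 0.53046753 -0.25620255  0.30297061] 78.81227748191063
```

View pics/w9.png

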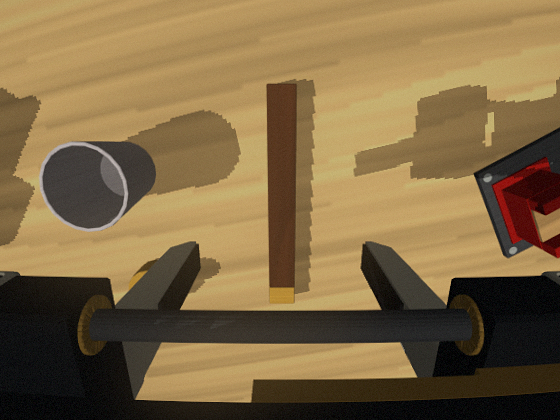

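Blank hangs straight between the fingers (x≈281, brass toward the robot hand's near side at (281,295)); tin at (85,185) clear.

```bash
python3 -m handwheel '[[0,0.05,-5,0,0],[0,0,-4,0,0],[0,0,-2.4,0,0],[0,0,0,0,0],[0,0,0,0,1],[0,0,0,0,1],[0,0,0,0,1],[0,0,0,0,1],[0,0,0,0,1],[0,0,0,0,1]]' 20;python3 -m handwheel '[[0,0,0,0,1],[0,0,0,0,1],[0,0,0,0,1],[0,0,0,0,1]]'
```

```text
t: 22.88
tool_pos: [0.5299, -0.2559, 0.1874]
orientation: [-0.304, -3.127, -0.0]
force: [0.2, -0.2, 0.2]
opening: 0.0376
gripper_force: 0.0
t: 23.38
tool_pos: [0.5299, -0.2559, 0.1875]
orientation: [-0.304, -3.127, -0.0]
force: [-0.1, -0.3, 0.7]
opening: 0.0236
gripper_force: 20.0
```

```bash
python3 -m handwheel '[[0,0,4,0,1],[0,0,5,0,1],[0,0,4,0,1],[0.3,4.1,0,-0.1515,1],[0.3,4.2,0,-0.1515,1],[0.3,4.2,0,-0.1515,1],[0.3,4.2,0,-0.1515,1],[0.3,4.2,0,-0.1515,1],[0.3,4.2,0,-0.1515,1],[0.4,4.1,0,-0.1515,1]]';python3 -m handwheel '[[0,0,0,0,1],[0,0,0,0,1],[0,0,0,0,1],[0,0,0,0,1]]'; python3 - <<'E'
from h import *
from scipy.spatial.transform import Rotation as R
s=readout.read_state();print(s['tool_pos'],np.degrees(np.arctan2(*R.from_rotvec(s['orientation']).as_matrix()[[1,0],1])))
for n in ('scene','side'): snap(n,n+'2')
a,_=load('scene2');b,_=load('side2')
cv2.imwrite('pics/m2.png',np.hstack([cv2.resize(im[140:280,x:x+140],(400,400),interpolation=cv2.INTER_CUBIC) for im,x in ((a,230),(b,200))])[:,:,::-1])
E
```

```text
t: 24.62
tool_pos: [0.5518, 0.0374, 0.3174]
orientation: [-1.85, -2.539, 0.0]
force: [0.5, 0.6, -0.2]
opening: 0.0239
gripper_force: 20.0
t: 25.12
tool_pos: [0.552, 0.0351, 0.3175]
orientation: [1.845, 2.543, -0.0]
force: [0.2, 0.2, -1.4]
opening: 0.0239
gripper_force: 20.0
[0.55195062 0.03508958 0.31747876] 18.08516263932949
```

View pics/m2.png

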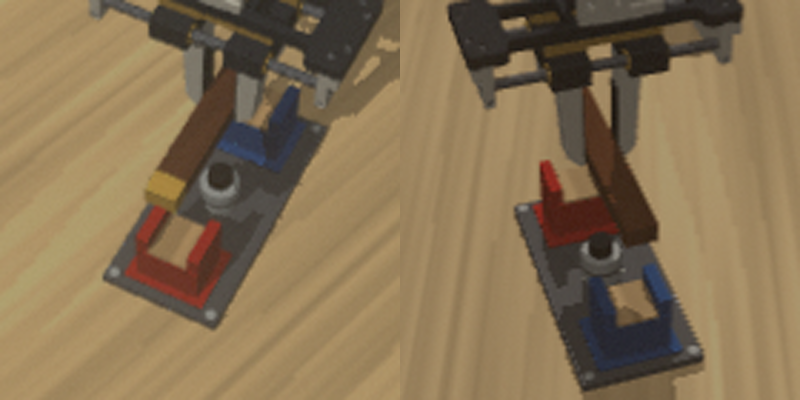

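Jack is upright on the cross between the cradles; the blank hangs along the plate, brass end at red. Lowering.

```bash
python3 -m handwheel '[[0,0.1,-4,0.004,1],[0,0,-2,0,1],[0,0,-1,0,1],[0,0,-0.6,0,1],[0,0,-0.4,0,1],[0,0,0,0,1],[0,0,0,0,1]]'; python3 -m handwheel '[[0,0,-0.2,0,1],[0,0,0,0,1],[0,0,0,0,1]]'
```

```text
t: 26.1
tool_pos: [0.5522, 0.0371, 0.2382]
orientation: [1.838, 2.547, 0.001]
force: [1.2, -0.0, -0.9]
opening: 0.0239
gripper_force: 20.0
t: 26.48
tool_pos: [0.5519, 0.0371, 0.2355]
orientation: [1.839, 2.547, 0.0]
force: [0.8, 0.6, -0.7]
opening: 0.0239
gripper_force: 20.0
```

```bash
python3 -m handwheel '[[0,0,0,0,0.7],[0,0,0,0,0.6],[0,0,0,0,0.4],[0,0,0,0,0.4],[0,0,0,0,0.4],[0,0,4,0,0.4],[0,0,5,0,0.4]]'; python3 -m handwheel '[[0.4,-5.3,0,0,0.4],[0.4,-5.3,0,0,0.4],[0.4,-5.3,0,0,0.4],[0.5,-5.3,0,0,0.4],[0.5,-5.4,0,0,0.4],[0.5,-5.4,0,0,0.4],[0.5,-5.4,0,0,0.4],[0.5,-5.4,-2,0,0.4],[0,0,0,0,0.4],[0,0,0,0,0.4]]';python3 - <<'E'
from h import *
im,c=snap('wrist','w10'); s,cs=snap('scene','scene3'); b,cb=snap('side','side3'); print(readout.read_state()['tool_pos'])
s=cv2.resize(s[140:280,230:370],(400,400),interpolation=cv2.INTER_CUBIC); b=cv2.resize(b[180:290,220:330],(400,400),interpolation=cv2.INTER_CUBIC)
cv2.imwrite('pics/m3.png',np.hstack([s,b])[:,:,::-1]); 
E
```

```text
t: 27.35
tool_pos: [0.5512, 0.0371, 0.325]
orientation: [-1.837, -2.545, 0.003]
force: [1.1, 0.2, 0.0]
opening: 0.0558
gripper_force: 0.0
t: 28.6
tool_pos: [0.5888, -0.3908, 0.3049]
orientation: [-1.838, -2.546, -0.001]
force: [0.5, -0.4, -0.6]
opening: 0.0555
gripper_force: 0.0
[ 0.5894794  -0.38974244  0.30675171]
```

View pics/m3.png

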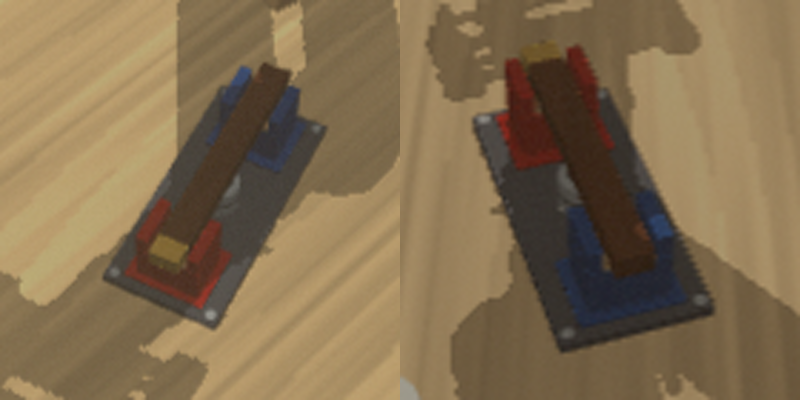

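View pics/w10.png

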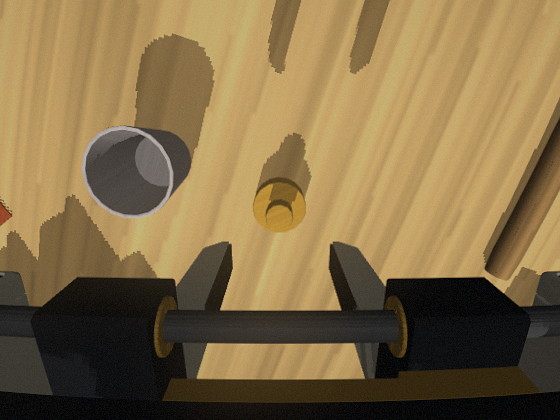

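Blank lies in both slots with the brass at red; in the wrist view the knob (280,211) is centred between the fingers.

```bash
python3 -m handwheel '[[-0.05,0,-4,0,0.4],[0,0,-4,0,0.4],[0,0,-1,0,0.4],[0,0,0,0,0.4],[0,0,0,0,0.4]]' 20; python3 -m handwheel '[[0,0,0,0,0.6],[0,0,0,0,0.8],[0,0,0,0,1],[0,0,0,0,1],[0,0,0,0,1],[0,0,0,0,1],[0,0,0,0,1],[0,0,0,0,1]]'
```

```text
t: 29.38
tool_pos: [0.5894, -0.3913, 0.2184]
orientation: [1.836, 2.545, -0.0]
force: [-0.3, -0.6, 0.3]
opening: 0.0555
gripper_force: 0.0
t: 30.38
tool_pos: [0.5884, -0.391, 0.2155]
orientation: [1.839, 2.547, -0.0]
force: [-1.8, -0.3, 1.0]
opening: 0.0215
gripper_force: 20.0
```

```bash
python3 -m handwheel '[[0,0,4,0,1],[0,0,5,0,1],[0,0,4,0,1],[-0.5,5.5,0,0,1],[-0.5,5.5,0,0,1],[-0.5,5.5,0,0,1],[-0.5,5.5,0,0,1],[-0.5,5.5,0,0,1],[-0.5,5.5,0,0,1],[-0.4,5,0,0,1]]'; python3 -m handwheel '[[-0.2,4.7,0,0,1],[0,0,0,0,1],[0,0,0,0,1],[0,0,0,0,1],[0,0,0,0,1]]'
```

```text
t: 31.62
tool_pos: [0.5537, -0.0089, 0.3449]
orientation: [-1.838, -2.547, 0.0]
force: [1.1, 0.4, -2.3]
opening: 0.0218
gripper_force: 20.0
t: 32.25
tool_pos: [0.5525, 0.035, 0.3454]
orientation: [-1.841, -2.546, 0.0]
force: [0.5, 0.0, -2.4]
opening: 0.0212
gripper_force: 20.0
```

```bash
python3 -m handwheel '[[0,0.15,-3,0,1],[0,0,-2,0,1],[0,0,-0.9,0,1],[0,0,-0.4,0,1],[0,0,0,0,1],[0,0,0,0,1],[0,0,0,0,1]]'; python3 -c "
from h import *
print(readout.read_state()['tool_pos'])
s,cs=snap('scene','scene4'); b,cb=snap('side','side4')
s=cv2.resize(s[140:280,230:370],(400,400),interpolation=cv2.INTER_CUBIC); b=cv2.resize(b[180:290,220:330],(400,400),interpolation=cv2.INTER_CUBIC)
cv2.imwrite('pics/m4.png',np.hstack([s,b])[:,:,::-1])"
```

```text
t: 33.12
tool_pos: [0.5527, 0.0376, 0.2832]
orientation: [1.838, 2.547, 0.001]
force: [-0.1, 0.5, -3.6]
opening: 0.0213
gripper_force: 20.0
[0.55271261 0.03759197 0.28321562]
```

```bash
python3 -m handwheel '[[0,0,0,0,1],[0,0,0,0,1],[0,0,0,0,1],[0,0,0,0,1]]'; python3 -m handwheel '[[0,0,-0.15,0,1],[0,0,0,0,1],[0,0,0,0,1],[0,0,0,0,1]]'
```

```text
t: 33.72
tool_pos: [0.5524, 0.0376, 0.2824]
orientation: [-1.839, -2.547, 0.0]
force: [0.4, -0.2, -3.4]
opening: 0.0214
gripper_force: 20.0
t: 34.22
tool_pos: [0.5525, 0.0375, 0.281]
orientation: [1.839, 2.547, 0.0]
force: [-0.5, -0.1, -2.9]
opening: 0.0213
gripper_force: 20.0
```

```bash
python3 -m handwheel '[[0,0,-0.15,0,1],[0,0,0,0,1],[0,0,0,0,1],[0,0,0,0,1]]'; python3 -m handwheel '[[0,0,-0.1,0,1],[0,0,0,0,1],[0,0,0,0,1],[0,0,0,0,1]]'
```

```text
t: 34.72
tool_pos: [0.5524, 0.0376, 0.2795]
orientation: [1.838, 2.547, -0.0]
force: [-0.1, 0.2, -2.9]
opening: 0.0214
gripper_force: 20.0
t: 35.22
tool_pos: [0.5525, 0.0375, 0.2787]
orientation: [1.838, 2.547, 0.0]
force: [0.1, -0.0, -1.1]
opening: 0.0216
gripper_force: 20.0
```

```bash
python3 -m handwheel '[[0,0,-0.05,0,1],[0,0,0,0,1],[0,0,0,0,0.75],[0,0,0,0,0.6],[0,0,0,0,0.4],[0,0,0,0,0.4],[0,0,0,0,0.4]]'; python3 -m handwheel '[[0,0,3,0,0.4],[0,0,5,0,0.4],[0,0,5,0,0.4],[2,-5,0,0,0.4],[2,-5,0,0,0.4],[2,-5,0,0,0.4],[2,-5,0,0,0.4],[0,0,0,0,0.4],[0,0,0,0,0.4],[0,0,0,0,0.4]]'; python3 - <<'E'
from h import *
s,cs=snap('scene','scene5'); b,cb=snap('side','side5')
s=cv2.resize(s[140:280,230:370],(400,400),interpolation=cv2.INTER_CUBIC); b=cv2.resize(b[180:290,220:330],(400,400),interpolation=cv2.INTER_CUBIC)
cv2.imwrite('pics/m5.png',np.hstack([s,b])[:,:,::-1])
E
```

```text
t: 36.1
tool_pos: [0.5524, 0.0376, 0.2779]
orientation: [-1.838, -2.547, 0.0]
force: [0.1, -0.2, 0.2]
opening: 0.0551
gripper_force: 0.0
t: 37.35
tool_pos: [0.6323, -0.1612, 0.4082]
orientation: [-1.837, -2.549, -0.0]
force: [-0.3, -1.2, -0.5]
opening: 0.056
gripper_force: 0.0
```

View pics/m5.png

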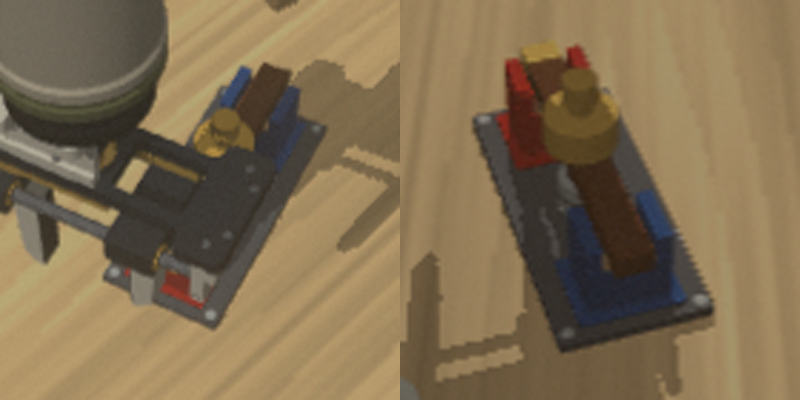

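Weight stands upright on the blank (crop 580,110), blank in both slots; quick numeric check, then hand in.

```bash
python3 - <<'E'
from h import *
_,c=load('side3'); print(onz(c,[(258.8,193.8),(283.3,248.5)],.063), 'knob',onz(c,[(220+180*.275,180+80*.275)],.113))
E
```

```text
[[ 0.57906729 -0.04595589  0.063     ]
 [ 0.5220166   0.13031739  0.063     ]] knob [[0.55101649 0.04308192 0.113     ]]
```

```bash
python3 -c "
from plant import job
print(job.close_job())"
```

```text
the job is handed in; nothing more can be done
None
```

The set-up is done and handed in at about 38 s on the robot's clock: both cradles are on their own pads, the jack is on the cross, the blank lies in both slots with its brass end at red, and the weight stands upright above the jack; the last pictures and a rough position check agreed, but no verdict came back, and I did not re-measure the jar and tin, though the arm stayed clear of both.

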